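# Lock the tube rack for the drive

### The job

The van is about to drive off: slide the clamp's jaw up until the tube rack stands fully home against the fixed stop, without squeezing the rack hard. Then turn the clamping lever clockwise until it bites, and bear on its rounded end with about 8 newtons for a good second to prove that the screw holds without turning any further; do not force it far beyond that. Let go and leave the clamp locked, with the rack home and the other things on the worktop where they are.

Things in the scene. Friction and masses are not known exactly. Their poses are not given: they have to be found in the camera images.
- clamp: Travel clamp fixed to the worktop: aluminium rail 60 mm wide (x -145 to +35 mm), then a tray 96 mm wide (to +130 mm) with a low fixed stop across its far end. Origin on the worktop under the centre line; x along the rail towards the stop, z up. Rail and tray top at z = 14 mm; stop's rubber face at x = +110 mm. Stop and jaw are 96 mm wide, 40 mm high, with lips over the rack's foot.
- rail: The aluminium rail of the clamp, on which the jaw slides and the screw's shoe presses; same origin and axes as the clamp.
- jaw: Jaw that slides along the clamp's x (66 mm of travel, 1 N of drag) while the screw is loose. Origin on the screw's axis, 14 mm above the worktop; x towards the rack. Rubber face 71 mm ahead of the origin, flat rear face 30 mm behind it, top 25 mm above it. With the rack home and the jaw against it, the jaw's origin is at x = -23 mm in the clamp's frame.
- jaw_back (a point): Place on the jaw's flat rear face to push it towards the rack: 26 mm right of the middle, clear of the lever, 27 mm above the worktop. The face is 72 mm wide and spans 15 to 39 mm above the worktop.
- lever: Black lever on a vertical right-hand screw on the jaw; clockwise from above tightens. Origin on the screw's axis under the hub, 42 mm above the worktop; arm along its -x, 10 to 15 mm thick. The angle where it bites, 0.5 to 0.95 rad on, varies and must be felt. Free, it takes about 3 N at its end; past the bite about 1 N more per mm. Let go, it springs back a few degrees and stays clamped.
- lever_end (a point): Centre of the lever's rounded end (16 mm ball), 64 mm from the screw's axis, 75 mm above the worktop, 33 mm above the lever's origin. The check load of about 8 N acts here, level and square to the arm.
- shoe: Brass thrust shoe, 12 mm, under the screw, inside the jaw and out of sight; it presses on the rail once the lever bites: about 24 N with 8 N at the lever's end.
- rack: Tube rack with six capped tubes, about 0.26 kg, 62 mm along its x, 190 mm along y, 64 mm high, tube caps to 95 mm. Stands loose on rail and tray, across the rail, between jaw and fixed stop. Origin: centre of its underside. Home is x = +79 mm in the clamp's frame, touching the stop; it starts 8 to 25 mm short of that.
- timer: White kitchen-type timer 64x60x19 mm, loose, right of the clamp; origin under its centre. Bystander.
- strip_tube: White test-strip tube, 43 mm round and 126 mm high, loose, right of the timer; origin under its centre. Bystander.
- pen: Pen 142 mm long lying loose in front of the clamp; origin under its centre. Bystander.

How it is judged:
By the outcome, as a careful person would: the job done as asked, in the order asked, and still so for the second after the job is handed in, with the robot touching nothing.
It also fails if it takes over 56 s, if anything falls off the work surface, if the arm or the gripper's body presses on something with over 40 N, if the wrist force passes 120 N, or if a joint passes its speed limit or range.

### The arm

A 7-joint arm with a two-finger parallel gripper is mounted at the origin on a cart in front of the work surface, level with it; the furniture and walls round the work are solid. World frame = base frame: x ahead of the robot, y to its left, z up, the work surface at z = 0. Lengths are in m, angles in rad, forces in N, time in s.
With the tool pointing down it reaches from about 0.4 to 0.85 m from the base axis. Payload 4.5 kg.
Tool frame: the origin (TCP) lies between the finger pads; the fingertips stand 25 mm ahead of it and the grasp point (between the pads) lies 6 mm ahead of it; z points along the fingers, y is the direction in which the jaws open and shut (so a half turn about z gives the same grasp; the last joint's range is limited). The gripper opens to 85 mm and grips with 20 to 120 N. Pads are 22 mm wide; open, the fingers measure 114 mm over their backs; the gripper's body (76 mm by 85 mm) begins 54 mm behind the grasp point. The pads swing forward as they close: fully open they stand 13 mm farther back than shut.
Start: joints at [-1.219, 0.689, -0.195, 1.565, 0.157, 0.902, -0.215], TCP at [0.195, 0.594, 0.256] pointing down, gripper open.
Joint ranges: [-3.01, 3.01], [-0.46, 2.08], [-1.47, 1.51], [0.13, 2.56], [-1, 4.14], [0.04, 2.09], [-2.66, 2.66]. Speed limits (rad/s): [2.57, 2.57, 3.14, 3.14, 3.14, 3.14, 3.14].

### API

Orientations are given as a 3x3 rotation matrix whose columns are the frame's x, y, z axes.
In Python, from cell import arm, snapshot, get_calibration gives the robot as it stands. The module is installed in compiled form; this text tells all that it offers.
- The arm moves only by the tool drive_tool, never from a script. Its arguments are lists of equal length, an entry for each row: "slide": the shift along the tool's x, y, z in m, a list of three; "spin": the turn about the tool's z in rad; "claw": the closure, from -1 (fully open) to 1 (shut), so that 0 is half open. A call has 1 to 5 rows; each row is the pose to reach, as a shift and turn from the pose commanded when the call began, along the tool's axes at that moment; what a row does not reach only later rows make up. A row lasts 1/12 s, in which the tool goes at most 41.7 mm and 7.16 degrees, less where a joint would pass 70% of its speed; a pose out of reach is approached as far as the arm can. A call with a gripper value outside its range is refused whole. The fingers move at their own pace and stop on an object; "force" is the grip in N (left out, the last holds). Time passes only in rows, so rows that repeat a pose let the fingers close. It gives the time, the measured TCP pose, the force and the opening at its end, in the units of the state.
- arm.get_state(): the state, without advancing time (a new reading comes with each control period).
- snapshot(name): name is "scene" or "top" or "wrist"; returns the picture (420x560x3 uint8, blue, green, red); there is no depth.
- get_calibration(name): a dict with "camera_matrix" (3x3 intrinsics, pixels), "rvec" (rotation vector, rad) and "tvec" (3), from world to camera coordinates, as OpenCV has them. Camera axes: x right, y down, z forward; pixel columns grow to the right and rows downward; lengths in m; the calibration is good to about 2 mm. A picture is of the moment at which its call begins: read the wrist's pose just before it. get_calibration takes no time and is no camera call; for the wrist camera it gives the pose at the moment of the call.
- arm.hand_in(): hands the job in, once; it reports no verdict.
The state is a dict: "t": time; "qpos": joint angles; "dq": joint speeds; "joint_efforts": joint torques, N m; "eef_pos": TCP position; "orientation": TCP orientation; "force": force on the tool from outside, world axes, zero at the start; "torque": the same for the moment, N m; "grip_width": finger opening in m.
Only numpy, scipy, OpenCV 4.12 (cv2) and the standard library are available. Lean on these libraries where they do the work, as an engineer would, in place of code of your own. Each camera call takes 0.05 s, during which the arm holds its last target.

## Working session

There is one attempt and no reset: what is moved stays moved. The work goes in short steps, Python scripts to look and compute and a tool call to move; the robot and the scene stay as the last step left them, time stands still between calls to the robot, and variables do not carry over. Pictures are saved under pics/ and viewed, and the job is handed in when it is done.

Besides the shell and the picture viewer there is one more tool, called after "Call:" in YAML: its name, and indented under it one key for each argument. drive_tool: Moves the arm, as the interface text tells. Its arguments: {"type":"object","properties":{"slide":{"type":"array"},"spin":{"type":"array"},"claw":{"type":"array"},"force":{"type":"number"}},"required":["slide","spin","claw"]}

```bash
mkdir -p pics; ls; python3 - <<'E'
from cell import arm,snapshot,get_calibration
import cv2,numpy as np
s=arm.get_state();print({k:np.round(v,4).tolist() for k,v in s.items()})
for n in ["scene","top","wrist"]:
    c=get_calibration(n)
    im=snapshot(n);cv2.imwrite(f"pics/{n}0.png",im)
    R=cv2.Rodrigues(np.array(c["rvec"],float))[0];print(n,np.round(c["camera_matrix"],1).tolist(),"pos",(-R.T@np.array(c["tvec"]).ravel()).round(3),R.round(2).tolist())
E
```

```text
pics
{'t': 0.0, 'qpos': [-1.2192, 0.69, -0.1945, 1.5664, 0.1573, 0.9025, -0.2151], 'dq': [0.0023, 0.0001, -0.0009, 0.0008, -0.0001, -0.0009, 0.0006], 'joint_efforts': [-0.0007, -53.9607, -1.2664, -15.8534, 0.0092, 0.0095, 0.0], 'eef_pos': [0.1952, 0.5931, 0.2555], 'orientation': [[-0.9499, 0.3124, -0.0004], [0.3124, 0.9499, -0.0019], [-0.0002, -0.0019, -1.0]], 'force': [-0.4317, 0.1038, -0.648], 'torque': [0.0455, -0.0464, 0.0147], 'grip_width': 0.0851}
scene [[406.3, 0.0, 274.3], [0.0, 406.3, 209.6], [0.0, 0.0, 1.0]] pos [ 0.822 -0.268  0.84 ] [[0.8, 0.6, -0.01], [0.49, -0.67, -0.56], [-0.34, 0.45, -0.83]]
top [[464.0, 0.0, 280.3], [0.0, 464.0, 204.3], [0.0, 0.0, 1.0]] pos [0.369 0.118 0.933] [[0.01, -1.0, -0.03], [-0.99, -0.01, -0.14], [0.14, 0.03, -0.99]]
wrist [[363.8, 0.0, 274.4], [0.0, 363.8, 208.2], [0.0, 0.0, 1.0]] pos [0.115 0.62  0.372] [[0.31, 0.95, -0.0], [0.9, -0.3, 0.33], [0.31, -0.1, -0.94]]
```

View pics/scene0.png

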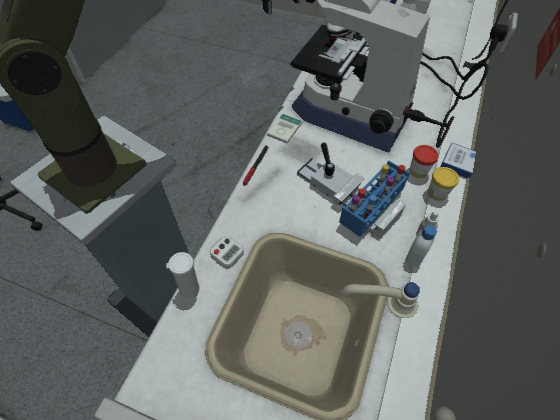

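View pics/top0.png

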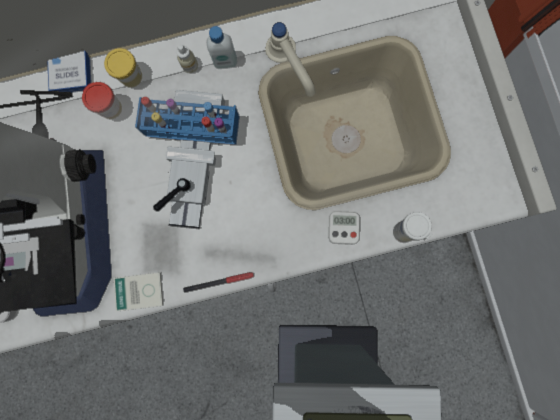

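View pics/wrist0.png

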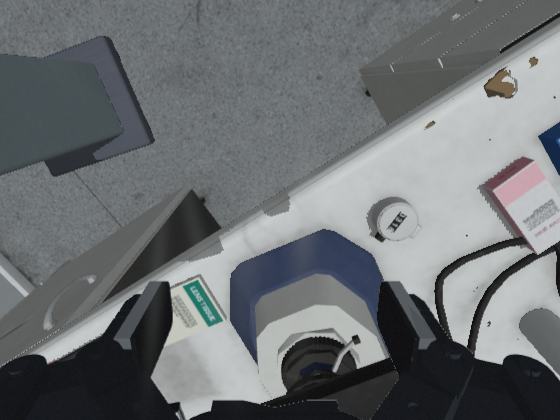

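```bash
python3 - <<'E'
import cv2
a=cv2.imread("pics/top0.png")[80:240,120:260];cv2.imwrite("pics/top0z.png",cv2.resize(a,None,fx=5,fy=3.75*4/3*1.0 if 0 else 3.7,interpolation=2) if 0 else cv2.resize(a,None,fx=3.7,fy=3.7,interpolation=cv2.INTER_CUBIC))
a=cv2.imread("pics/scene0.png")[130:240,280:420];cv2.imwrite("pics/scene0z.png",cv2.resize(a,None,fx=5,fy=5,interpolation=cv2.INTER_CUBIC))
E
```

```text
(no output)
```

View pics/top0z.png

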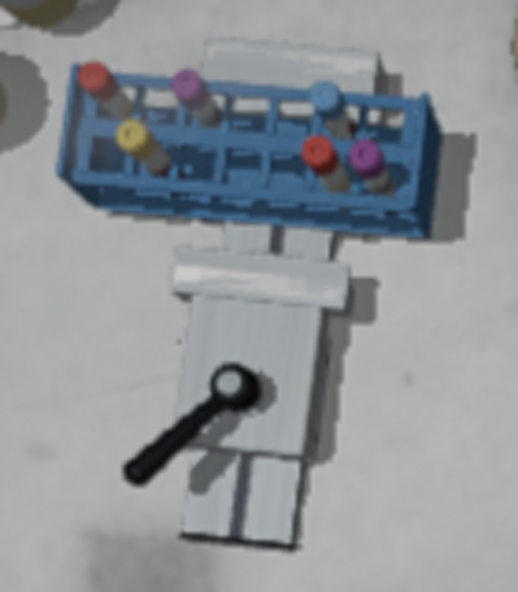

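View pics/scene0z.png

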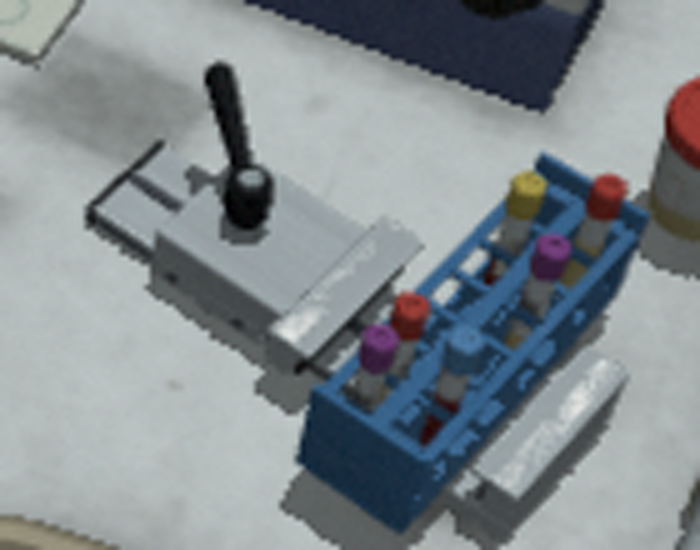

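```bash
cat > h.py <<'E'
from cell import arm,snapshot,get_calibration
import cv2,numpy as np
def cam(n):
    c=get_calibration(n);K=np.array(c["camera_matrix"],float);return K,np.array(c["rvec"],float).ravel(),np.array(c["tvec"],float).ravel()
def ray(c,uv):
    K,r,t=c;R=cv2.Rodrigues(r)[0]
    d=R.T@np.linalg.inv(K)@[uv[0],uv[1],1];return -R.T@t,d/np.linalg.norm(d)
def plane(c,uv,z):
    o,d=ray(c,uv);return o+d*(z-o[2])/d[2]
def tri(c1,u1,c2,u2):
    o1,d1=ray(c1,u1);o2,d2=ray(c2,u2)
    s=np.linalg.lstsq(np.c_[d1,-d2],o2-o1,rcond=None)[0]
    p,q=o1+s[0]*d1,o2+s[1]*d2;return (p+q)/2,np.linalg.norm(p-q)
def proj(c,P):
    return cv2.projectPoints(np.array(P,float).reshape(-1,3),c[1],c[2],c[0],None)[0][:,0]
E
python3 - <<'E'
from h import *
T=cam("top");S=cam("scene")
z=lambda u,v:(u/3.7+120,v/3.7+80)
y=lambda u,v:(u/5+280,v/5+130)
for n,a,b in [("end",(133,470),(218,76)),("hubtop",(235,383),(254,185)),("railL",(180,537),(163,143)),("railR",(298,547),(90,213)),
 ("jawrearR",(305,457),(157,237)),("jawfrontL",(177,252),(388,222)),("jawfrontR",(352,266),(272,325)),("stopR",(380,53),(512,493))]:
    p,e=tri(T,z(*a),S,y(*b));print(n,p.round(4),round(e,4))
for n,a,h in [("railL",(180,537),.014),("railR",(298,547),.014),("jawrearR",(305,457),.039),("jawrearL",(180,447),.039),("stopL",(205,38),.04),("stopR",(382,55),.04)]:print(n,plane(T,z(*a),h).round(4))
E
```

```text
end [0.4846 0.3825 0.0725] 0.0004
hubtop [0.5336 0.3361 0.0636] 0.005
railL [0.4579 0.3761 0.0081] 0.0037
railR [0.4536 0.3118 0.0082] 0.0054
jawrearR [0.4997 0.305  0.029 ] 0.0042
jawfrontL [0.6006 0.3667 0.0565] 0.0078
jawfrontR [0.5909 0.2718 0.0661] 0.0074
stopR [0.7204 0.2683 0.0412] 0.0024
railL [0.4561 0.3731 0.014 ]
railR [0.4512 0.3086 0.014 ]
jawrearR [0.4967 0.3013 0.039 ]
jawrearL [0.5017 0.3683 0.039 ]
stopL [0.7287 0.3644 0.04  ]
stopR [0.7188 0.2665 0.04  ]
```

Call:
drive_tool:
  slide:
    - [-0.011,-0.034,0]
    - [-0.023,-0.07,0]
    - [-0.035,-0.107,0]
    - [-0.047,-0.145,0]
    - [-0.058,-0.18,0]
  spin: [-0.05,-0.1,-0.15,-0.2,-0.233]
  claw: [1,1,1,1,1]
  force: 40

```text
t: 0.57
eef_pos: [0.194, 0.4019, 0.2561]
orientation: [[-0.997, 0.082, 0.0], [0.082, 0.997, -0.001], [-0.0, -0.001, -1.0]]
force: [0.4, -1.3, 0.6]
grip_width: 0.0255
```

Call:
drive_tool:
  slide:
    - [-0.035,-0.015,0]
    - [-0.07,-0.03,0]
    - [-0.105,-0.045,0]
    - [-0.14,-0.06,0]
    - [-0.173,-0.076,0]
  spin: [0,0,0,0,0]
  claw: [1,1,1,1,1]

```text
t: 0.98
eef_pos: [0.3618, 0.3131, 0.2563]
orientation: [[-0.996, 0.085, 0.0], [0.085, 0.996, 0.0], [-0.0, 0.0, -1.0]]
force: [0.6, 1.2, 0.6]
grip_width: -0.0
```

```bash
python3 - <<'E'
from h import *
import pickle
s=arm.get_state();print(s["eef_pos"],s["force"],s["grip_width"])
W=cam("wrist");im=snapshot("wrist");cv2.imwrite("pics/w1.png",im);pickle.dump(W,open("w1.pkl","wb"))
cv2.imwrite("pics/w1z.png",im)
E
```

```text
[0.36180295 0.31312993 0.25634437] [0.60466985 1.15679037 0.62408134] -2.234572717541753e-05
```

View pics/w1.png

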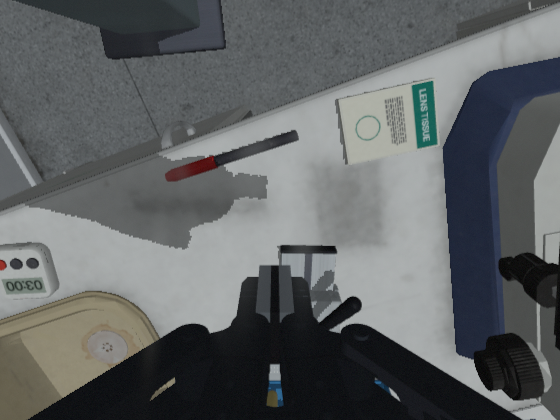

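```bash
python3 - <<'E'
from h import *
import pickle
im=cv2.imread("pics/w1.png")[230:350,260:400];cv2.imwrite("pics/w1z.png",cv2.resize(im,None,fx=5,fy=5,interpolation=cv2.INTER_CUBIC))
W=pickle.load(open("w1.pkl","rb"));T=cam("top");S=cam("scene")
z=lambda u,v:(u/3.7+120,v/3.7+80)
for n,a,b in [("end",(133,470),(347,304)),("railL",(180,537),(336,249)),("railR",(298,547),(279,247))]:
    p,e=tri(T,z(*a),W,b);print(n,p.round(4),round(e,4),plane(W,b,.014).round(4))
E
```

```text
end [0.4826 0.3761 0.0802] 0.0082 [0.5267 0.3837 0.014 ]
railL [0.4562 0.3733 0.0129] 0.0001 [0.4556 0.3732 0.014 ]
railR [0.4523 0.3109 0.0043] 0.0008 [0.4479 0.3115 0.014 ]
```

View pics/w1z.png

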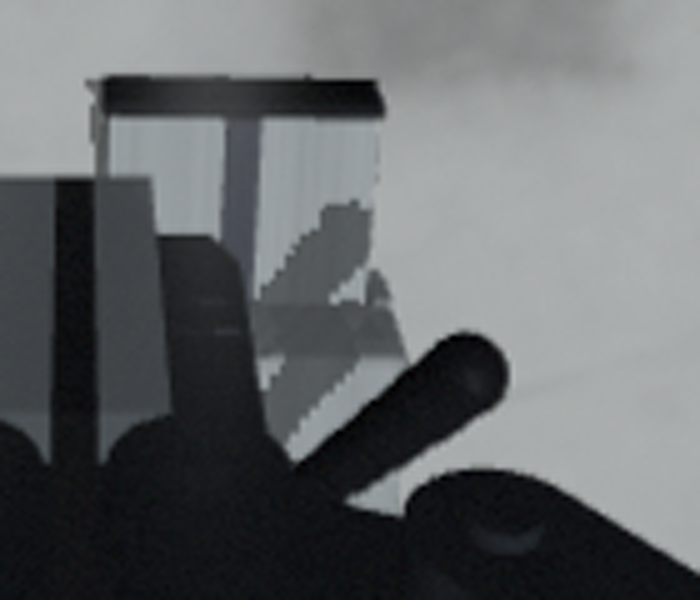

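```bash
python3 - <<'E'
from h import *
import pickle
W=pickle.load(open("w1.pkl","rb"));T=cam("top");S=cam("scene")
z=lambda u,v:(u/3.7+120,v/3.7+80)
w=lambda u,v:(u/5+260,v/5+230)
p,e=tri(T,z(133,470),W,w(473,368));print("end",p.round(4),e)
def yaw(c,a,b,h):
    p=plane(c,a,h);q=plane(c,b,h);d=q-p;return p.round(4),q.round(4),np.arctan2(d[1],d[0]).round(4)
print(yaw(W,w(378,120),w(370,260),.014),"railL edge")
print(yaw(W,w(262,120),w(255,290),.014),"groove R")
print(yaw(T,z(183,530),z(193,462),.014))
print(yaw(T,z(298,540),z(304,462),.014))
print("jaw side",yaw(T,z(305,457),z(326,310),.039),yaw(T,z(180,447),z(193,296),.039))
print("rackedge",yaw(T,z(433,97),z(78,68),.064))
print("jawbar",yaw(T,z(350,266),z(177,250),.054),yaw(T,z(350,266),z(177,250),.04))
print("rear",yaw(W,w(100,78),w(380,78),.014),yaw(W,w(105,118),w(385,116),.014))
print("jaw rear in W",plane(W,w(400,357),.039))
E
```

```text
end [0.484  0.3807 0.0762] 0.0014473785980845585
(array([0.4616, 0.3725, 0.014 ]), array([0.4965, 0.3697, 0.014 ]), np.float64(-0.0816)) railL edge
(array([0.4595, 0.3472, 0.014 ]), array([0.502 , 0.3435, 0.014 ]), np.float64(-0.0882)) groove R
(array([0.4599, 0.3716, 0.014 ]), array([0.4972, 0.3678, 0.014 ]), np.float64(-0.1024))
(array([0.455 , 0.3087, 0.014 ]), array([0.4976, 0.3069, 0.014 ]), np.float64(-0.0419))
jaw side (array([0.4967, 0.3013, 0.039 ]), array([0.5764, 0.2928, 0.039 ]), np.float64(-0.1071)) (array([0.5017, 0.3683, 0.039 ]), array([0.5838, 0.365 , 0.039 ]), np.float64(-0.0407))
rackedge (array([0.6861, 0.2347, 0.064 ]), array([0.7024, 0.4255, 0.064 ]), np.float64(1.4853))
jawbar (array([0.5967, 0.2779, 0.054 ]), array([0.6052, 0.3705, 0.054 ]), np.float64(1.4792)) (array([0.6003, 0.2804, 0.04  ]), array([0.609 , 0.3745, 0.04  ]), np.float64(1.4792))
rear (array([0.4464, 0.3127, 0.014 ]), array([0.4516, 0.3733, 0.014 ]), np.float64(1.4849)) (array([0.456 , 0.3131, 0.014 ]), array([0.4608, 0.3741, 0.014 ]), np.float64(1.4928))
jaw rear in W [0.50546017 0.37192619 0.039     ]
```

Call:
drive_tool:
  slide:
    - [-0.018,0.001,0.03]
    - [-0.036,0.003,0.06]
    - [-0.053,0.004,0.09]
    - [-0.07,0.006,0.12]
    - [-0.088,0.007,0.155]
  spin: [0,0,0,0,0]
  claw: [1,1,1,1,1]

```text
t: 1.45
eef_pos: [0.4492, 0.3145, 0.1004]
orientation: [[-0.996, 0.084, 0.001], [0.084, 0.996, 0.001], [-0.001, 0.002, -1.0]]
force: [0.6, 0.7, 0.4]
grip_width: 0.0
```

Call:
drive_tool:
  slide:
    - [0,0,0.02]
    - [0,0,0.04]
    - [0,0,0.054]
    - [0,0,0.054]
  spin: [0,0,0,0]
  claw: [1,1,1,1]

```text
t: 1.78
eef_pos: [0.4466, 0.3128, 0.0445]
orientation: [[-0.996, 0.084, -0.004], [0.084, 0.996, -0.003], [0.004, -0.004, -1.0]]
force: [-0.9, -0.7, 0.5]
grip_width: 0.0002
```

```bash
python3 - <<'E'
from h import *
s=arm.get_state();print(s["eef_pos"],s["force"],s["t"])
for n in ["top","scene"]:
    im=snapshot(n)
    a=im[80:240,120:260] if n=="top" else im[120:240,260:420]
    cv2.imwrite(f"pics/{n}1.png",cv2.resize(a,None,fx=3.7,fy=3.7,interpolation=cv2.INTER_CUBIC))
E
```

```text
[0.44664208 0.31281428 0.04445627] [-0.90484634 -0.70170028  0.53691661] 1.7833
```

View pics/top1.png

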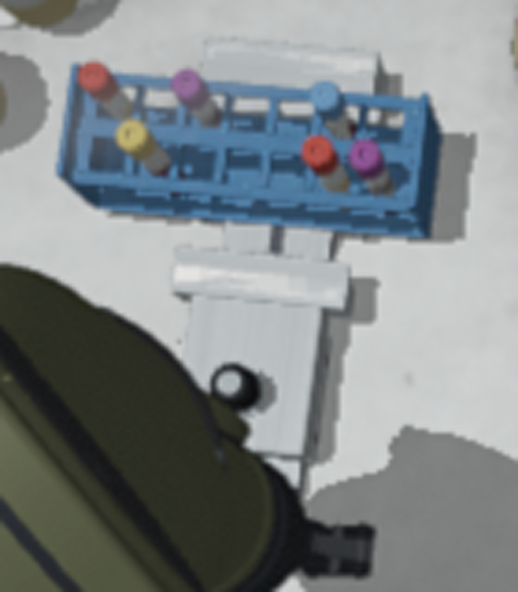

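View pics/scene1.png

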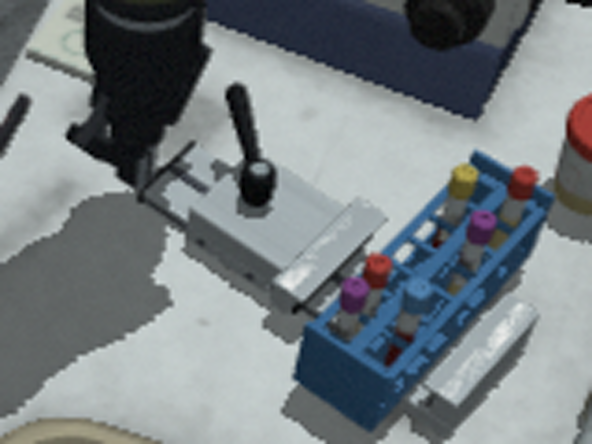

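Call:
drive_tool:
  slide:
    - [-0.008,0,0]
    - [-0.016,0,0]
    - [-0.024,0,0]
    - [-0.03,0,0]
    - [-0.034,0,0]
  spin: [0,0,0,0,0]
  claw: [1,1,1,1,1]

```text
t: 2.3
eef_pos: [0.4843, 0.3105, 0.0479]
orientation: [[-0.996, 0.087, 0.002], [0.087, 0.996, 0.001], [-0.002, 0.001, -1.0]]
force: [-0.7, 0.3, -0.7]
grip_width: -0.0001
```

Call:
drive_tool:
  slide:
    - [-0.003,0,0]
    - [-0.006,0,0]
    - [-0.009,0,0]
    - [-0.012,0,0]
    - [-0.015,0,0]
  spin: [0,0,0,0,0]
  claw: [1,1,1,1,1]

```text
t: 2.72
eef_pos: [0.4968, 0.3095, 0.0472]
orientation: [[-0.996, 0.084, -0.001], [0.084, 0.996, -0.001], [0.001, -0.001, -1.0]]
force: [-0.6, -0.6, 0.8]
grip_width: 0.0002
```

Call:
drive_tool:
  slide:
    - [-0.003,0,0]
    - [-0.006,0,0]
    - [-0.009,0,0]
    - [-0.009,0,0]
  spin: [0,0,0,0]
  claw: [1,1,1,1]

```text
t: 3.05
eef_pos: [0.5072, 0.3086, 0.0473]
orientation: [[-0.996, 0.085, 0.001], [0.085, 0.996, 0.0], [-0.001, 0.0, -1.0]]
force: [0.1, 0.5, 0.1]
grip_width: 0.0
```

```bash
python3 - <<'E'
from h import *
s=arm.get_state();print(s["eef_pos"],s["force"],s["t"])
ims=[]
for n in ["top","scene"]:
    im=snapshot(n)
    a=im[80:240,120:260] if n=="top" else im[120:280,260:420]
    ims.append(cv2.resize(a,None,fx=2.6,fy=3.7*2.6/3.7,interpolation=cv2.INTER_CUBIC))
cv2.imwrite("pics/c2.png",np.hstack(ims))
E
```

```text
[0.50715674 0.30863354 0.04725966] [0.13637431 0.51372593 0.11101171] 3.05
```

View pics/c2.png

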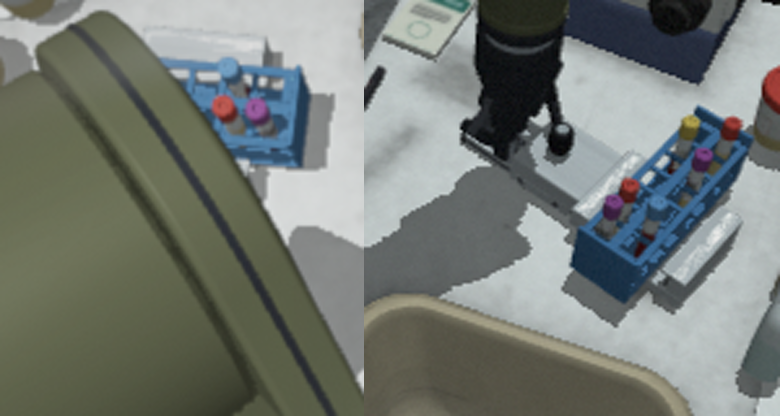

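Call:
drive_tool:
  slide:
    - [-0.002,0,0]
    - [-0.004,0,0]
    - [-0.006,0,0]
    - [-0.008,0,0]
    - [-0.008,0,0]
  spin: [0,0,0,0,0]
  claw: [1,1,1,1,1]

```text
t: 3.57
eef_pos: [0.5147, 0.3083, 0.0473]
orientation: [[-0.996, 0.085, 0.001], [0.085, 0.996, 0.001], [-0.001, 0.001, -1.0]]
force: [0.4, 1.2, 0.9]
grip_width: 0.0003
```

Call:
drive_tool:
  slide:
    - [-0.001,0,0]
    - [-0.002,0,0]
    - [-0.003,0,0]
    - [-0.004,0,0]
    - [-0.004,0,0]
  spin: [0,0,0,0,0]
  claw: [1,1,1,1,1]

```text
t: 3.98
eef_pos: [0.5175, 0.308, 0.0473]
orientation: [[-0.996, 0.084, -0.001], [0.084, 0.996, -0.0], [0.001, -0.0, -1.0]]
force: [-2.6, 0.8, 2.1]
grip_width: -0.0002
```

```bash
cat > sc.py <<'E'
from h import *
import sys
s=arm.get_state();print(s["eef_pos"].round(4) if hasattr(s["eef_pos"],"round") else s["eef_pos"],s["force"],s["t"])
im=snapshot("scene");cv2.imwrite(f"pics/{sys.argv[1]}f.png",im)
cv2.imwrite(f"pics/{sys.argv[1]}.png",cv2.resize(im[130:240,290:430],None,fx=5,fy=5,interpolation=cv2.INTER_CUBIC))
E
python3 sc.py s3
```

```text
[0.5175 0.308  0.0473] [-2.59053472  0.80750522  2.10437958] 3.9833
```

View pics/s3.png

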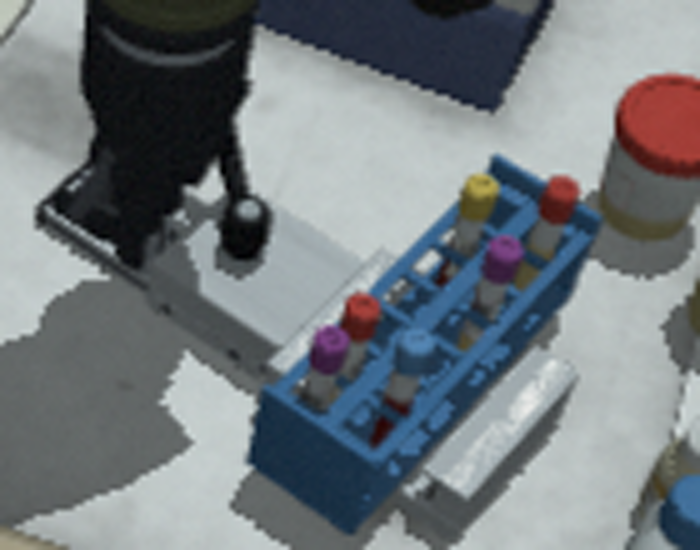

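Call:
drive_tool:
  slide:
    - [-0.001,0,0]
    - [-0.002,0,0]
    - [-0.003,0,0]
    - [-0.004,0,0]
    - [-0.005,0,0]
  spin: [0,0,0,0,0]
  claw: [1,1,1,1,1]

```text
t: 4.45
eef_pos: [0.5232, 0.3074, 0.0473]
orientation: [[-0.996, 0.085, -0.0], [0.085, 0.996, 0.0], [0.0, 0.0, -1.0]]
force: [-3.5, 0.7, 2.2]
grip_width: 0.0001
```

Call:
drive_tool:
  slide:
    - [-0.001,0,0]
    - [-0.002,0,0]
    - [-0.003,0,0]
  spin: [0,0,0]
  claw: [1,1,1]

```text
t: 4.7
eef_pos: [0.5262, 0.3071, 0.0473]
orientation: [[-0.996, 0.085, -0.0], [0.085, 0.996, -0.0], [0.0, -0.0, -1.0]]
force: [-3.5, 0.4, 2.0]
grip_width: -0.0001
```

```bash
python3 sc.py s4
```

```text
[0.5262 0.3071 0.0473] [-3.50904547  0.37569356  2.00637743] 4.7
```

View pics/s4.png

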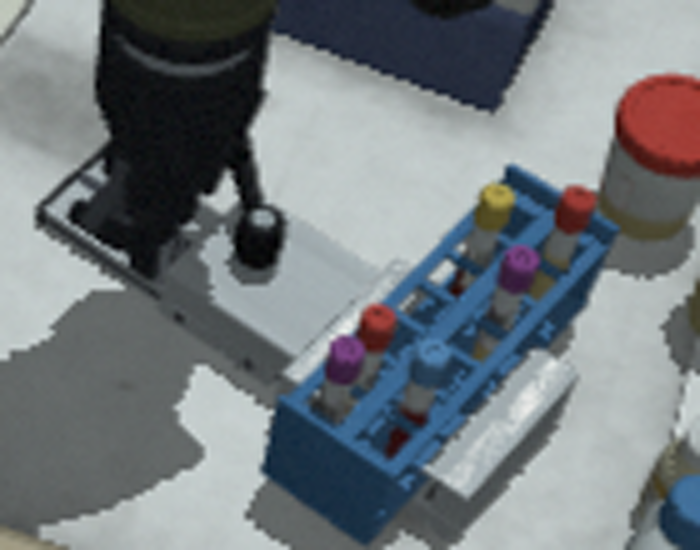

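Call:
drive_tool:
  slide:
    - [-0.001,0,0]
    - [-0.002,0,0]
    - [-0.002,0,0]
  spin: [0,0,0]
  claw: [1,1,1]

```text
t: 5.0
eef_pos: [0.5284, 0.3069, 0.0473]
orientation: [[-0.996, 0.085, 0.0], [0.085, 0.996, 0.0], [-0.0, 0.0, -1.0]]
force: [-2.4, 0.3, 2.0]
grip_width: 0.0003
```

Call:
drive_tool:
  slide:
    - [-0.001,0,0]
    - [-0.002,0,0]
    - [-0.002,0,0]
  spin: [0,0,0]
  claw: [1,1,1]

```text
t: 5.25
eef_pos: [0.5304, 0.3067, 0.0473]
orientation: [[-0.996, 0.085, 0.0], [0.085, 0.996, 0.0], [-0.0, 0.0, -1.0]]
force: [-2.6, 0.2, 2.3]
grip_width: 0.0005
```

```bash
python3 sc.py s5
```

```text
[0.5304 0.3067 0.0473] [-2.60773655  0.23776041  2.27835836] 5.25
```

View pics/s5.png

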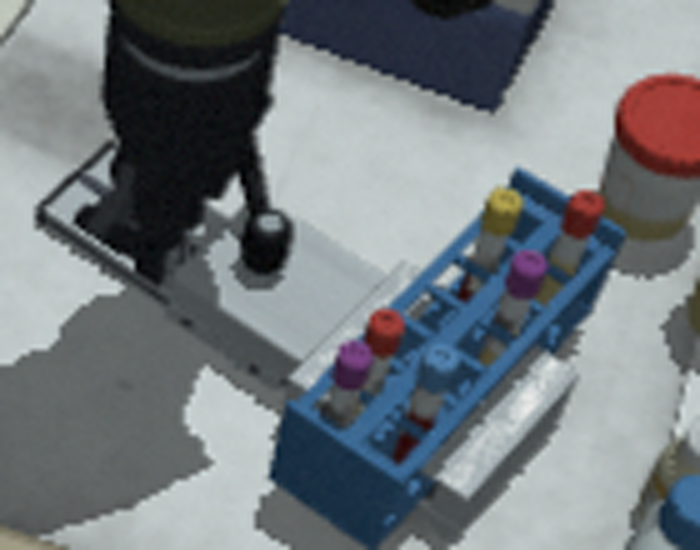

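Call:
drive_tool:
  slide:
    - [-0.001,0,0]
    - [-0.0015,0,0]
    - [-0.0015,0,0]
  spin: [0,0,0]
  claw: [1,1,1]

```text
t: 5.55
eef_pos: [0.5314, 0.3066, 0.0473]
orientation: [[-0.996, 0.085, -0.0], [0.085, 0.996, -0.0], [0.0, -0.0, -1.0]]
force: [-3.1, 0.8, 3.3]
grip_width: 0.0
```

Call:
drive_tool:
  slide:
    - [-0.001,0,0]
    - [-0.0015,0,0]
    - [-0.0015,0,0]
  spin: [0,0,0]
  claw: [1,1,1]

```text
t: 5.8
eef_pos: [0.5315, 0.3066, 0.0473]
orientation: [[-0.996, 0.084, -0.003], [0.084, 0.996, -0.001], [0.003, -0.001, -1.0]]
force: [-6.5, -0.3, 5.2]
grip_width: 0.0001
```

```bash
python3 sc.py s6
```

```text
[0.5315 0.3066 0.0473] [-6.48029227 -0.32045005  5.17482488] 5.8
```

View pics/s6.png

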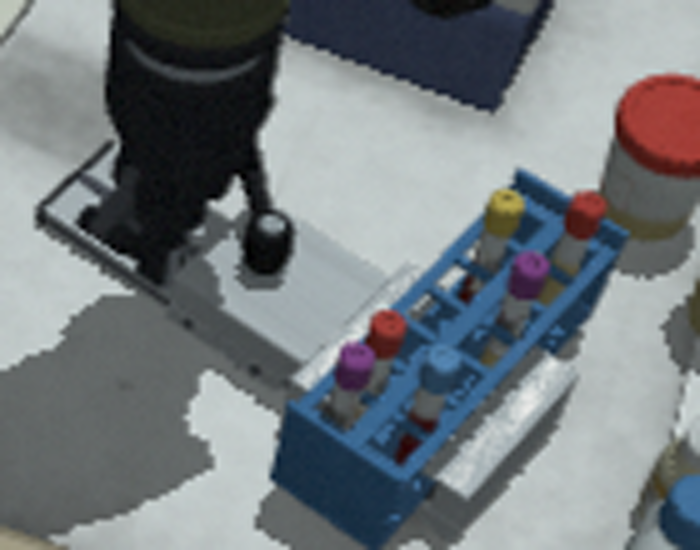

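Call:
drive_tool:
  slide:
    - [0.004,0,0]
    - [0.016,0,0]
    - [0.03,0,0]
    - [0.05,0,-0.03]
    - [0.07,0,-0.06]
  spin: [0,0,0,0,0]
  claw: [1,1,1,1,1]

```text
t: 6.27
eef_pos: [0.4635, 0.3116, 0.1065]
orientation: [[-0.996, 0.086, -0.0], [0.086, 0.996, -0.001], [-0.0, -0.001, -1.0]]
force: [-0.6, 1.5, 0.5]
grip_width: -0.0001
```

Call:
drive_tool:
  slide:
    - [0.02,0,-0.03]
    - [0.05,0,-0.06]
    - [0.08,0.0,-0.08]
    - [0.11,0.0,-0.1]
    - [0.14,0.0,-0.1]
  spin: [0,0,0,0,0]
  claw: [1,1,1,1,1]

```text
t: 6.68
eef_pos: [0.3253, 0.3265, 0.2107]
orientation: [[-0.996, 0.086, 0.007], [0.086, 0.996, 0.007], [-0.006, 0.008, -1.0]]
force: [-0.1, 1.2, -0.5]
grip_width: 0.0003
```

```bash
python3 sc.py s7; python3 - <<'E'
from h import *
import pickle
for n in ["top","wrist"]:
    C=cam(n);im=snapshot(n);cv2.imwrite(f"pics/{n}7f.png",im);pickle.dump(C,open(n+"7.pkl","wb"))
    a=im[80:240,120:260] if n=="top" else im
    cv2.imwrite(f"pics/{n}7.png",cv2.resize(a,None,fx=3.7,fy=3.7,interpolation=cv2.INTER_CUBIC) if n=="top" else a)
E
```

```text
[0.3253 0.3265 0.2107] [-0.09228456  1.22027617 -0.51110099] 6.6833
```

View pics/s7.png

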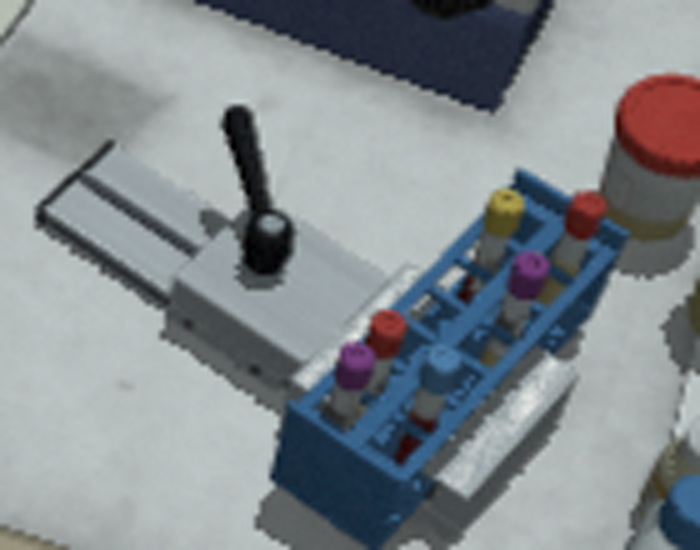

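View pics/top7.png

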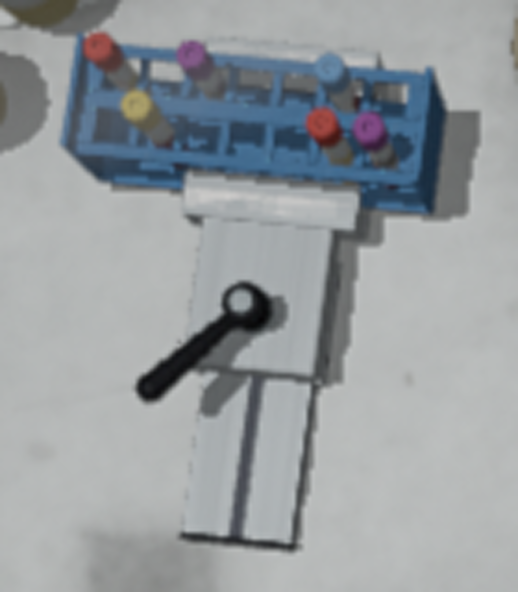

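View pics/wrist7.png

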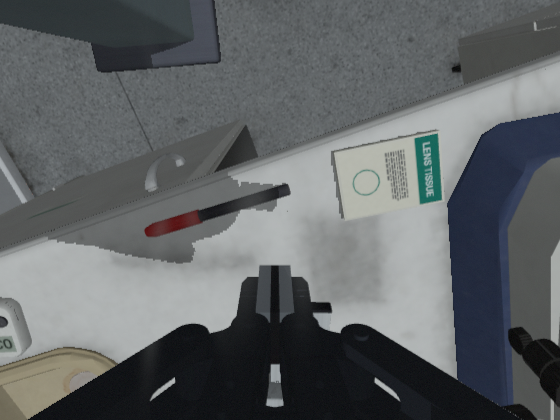

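```bash
python3 - <<'E'
from h import *
T=cam("top");S=cam("scene")
z=lambda u,v:(u/3.7+120,v/3.7+80)
y=lambda u,v:(u/5+290,v/5+130)
for n,a,b in [("end",(148,386),(238,119)),("hubtop",(240,299),(274,222)),("jawrearR",(317,377),(172,283)),("rackRfar",(433,67),(405,480)),("rackLfar",(80,37),(627,235))]:
    p,e=tri(T,z(*a),S,y(*b));print(n,p.round(4),round(e,4))
for h in (.055,.06,.066):print("hubtop@",h,plane(T,z(240,299),h).round(4),plane(S,y(274,222),h).round(4))
print("hub base", plane(T,z(255,318),.042).round(4),plane(S,y(266,278),.042).round(4))
print("end@75",plane(T,z(148,386),.075).round(4),plane(S,y(238,119),.075).round(4))
print("jawrearR",plane(T,z(317,380),.039).round(4),"L",plane(T,z(190,365),.039).round(4))
for u,v in[(433,67),(80,37),(420,180+33),(100,186)]:print(plane(T,z(u,v),.064).round(4))
E
```

```text
end [0.5287 0.3773 0.0729] 0.0013
hubtop [0.5762 0.3331 0.0689] 0.0029
jawrearR [0.5429 0.2996 0.0297] 0.0034
rackRfar [0.7004 0.2354 0.075 ] 0.005
rackLfar [0.7181 0.424  0.0718] 0.0035
hubtop@ 0.055 [0.5784 0.3355 0.055 ] [0.5726 0.3453 0.055 ]
hubtop@ 0.06 [0.5772 0.3342 0.06  ] [0.5742 0.3414 0.06  ]
hubtop@ 0.066 [0.5758 0.3328 0.066 ] [0.5761 0.3367 0.066 ]
hub base [0.5712 0.3302 0.042 ] [0.5838 0.3225 0.042 ]
end@75 [0.5279 0.3762 0.075 ] [0.5298 0.3762 0.075 ]
jawrearR [0.5382 0.2963 0.039 ] L [0.5461 0.3649 0.039 ]
[0.7026 0.2351 0.064 ]
[0.7197 0.4254 0.064 ]
[0.6227 0.24   0.064 ]
[0.6372 0.4103 0.064 ]
```

```bash
python3 - <<'E'
from h import *
s=arm.get_state();print(np.round(s["qpos"],3),s["eef_pos"],np.round(s["orientation"],3),s["t"])
A=np.array([.5735,.332]);E=np.array([.529,.377]);d=E-A;print(np.linalg.norm(d),np.degrees(np.arctan2(d[1],d[0])))
E
```

```text
[-0.724  0.566 -0.254  2.104  0.286  0.501  0.298] [0.32315273 0.32530654 0.20816535] [[-0.997  0.081  0.002]
 [ 0.081  0.997  0.002]
 [-0.002  0.002 -1.   ]] 6.8333
0.06328704448779385 134.67991517621834
```

Call:
drive_tool:
  slide:
    - [-0.036,0.01,0]
    - [-0.072,0.02,0.01]
    - [-0.108,0.03,0.02]
    - [-0.144,0.04,0.03]
    - [-0.18,0.048,0.04]
  spin: [-0.12,-0.24,-0.36,-0.48,-0.6]
  claw: [1,1,1,1,1]

```text
t: 7.25
eef_pos: [0.5117, 0.3562, 0.1664]
orientation: [[-0.869, -0.495, 0.003], [-0.495, 0.869, 0.001], [-0.003, -0.001, -1.0]]
force: [-0.2, 0.9, 0.4]
grip_width: -0.0003
```

Call:
drive_tool:
  slide:
    - [0,0,0]
    - [0,0,0]
    - [0,0,0]
    - [0,0,0]
  spin: [-0.12,-0.24,-0.27,-0.27]
  claw: [1,1,1,1]

```text
t: 7.58
eef_pos: [0.5087, 0.356, 0.1665]
orientation: [[-0.71, -0.704, 0.0], [-0.704, 0.71, 0.0], [-0.0, -0.0, -1.0]]
force: [-0.3, -0.4, -0.5]
grip_width: 0.0
```

Call:
drive_tool:
  slide:
    - [0.002,0.003,0.02]
    - [0.002,0.003,0.04]
    - [0.002,0.003,0.06]
    - [0.002,0.003,0.0765]
    - [0.002,0.003,0.0765]
  spin: [0,0,0,0,0]
  claw: [1,1,1,1,1]

```text
t: 8.0
eef_pos: [0.5026, 0.3558, 0.0878]
orientation: [[-0.709, -0.705, -0.003], [-0.705, 0.709, -0.004], [0.005, -0.001, -1.0]]
force: [0.2, -0.2, -0.8]
grip_width: 0.0003
```

```bash
python3 sc.py s8
```

```text
[0.5026 0.3558 0.0878] [ 0.16804704 -0.16751729 -0.8204616 ] 8.0
```

View pics/s8.png

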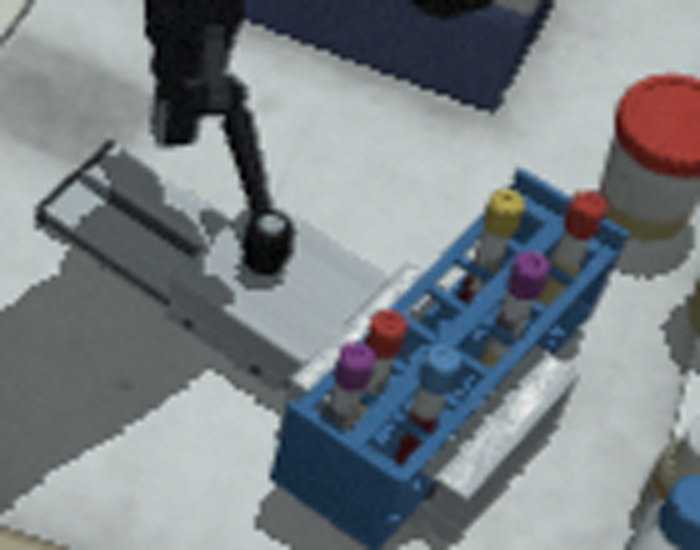

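Call:
drive_tool:
  slide:
    - [-0.004,0,0]
    - [-0.008,0,0]
    - [-0.011,0,0]
    - [-0.013,0,0]
    - [-0.013,0,0]
  spin: [0,0,0,0,0]
  claw: [1,1,1,1,1]

```text
t: 8.47
eef_pos: [0.5129, 0.3673, 0.0915]
orientation: [[-0.707, -0.707, 0.0], [-0.707, 0.707, 0.0], [-0.0, 0.0, -1.0]]
force: [-2.7, -1.7, 2.2]
grip_width: 0.0003
```

Call:
drive_tool:
  slide:
    - [-0.001,0,0]
    - [-0.002,0,0]
    - [-0.002,0,0]
  spin: [0,0,0]
  claw: [1,1,1]

```text
t: 8.72
eef_pos: [0.5142, 0.3683, 0.091]
orientation: [[-0.707, -0.707, -0.0], [-0.707, 0.707, 0.0], [0.0, 0.0, -1.0]]
force: [-2.1, -1.0, 1.9]
grip_width: -0.0002
```

Call:
drive_tool:
  slide:
    - [-0.0033,0.0009,0]
    - [-0.0067,0.0016,0]
    - [-0.0101,0.0021,0]
    - [-0.0135,0.0025,0]
    - [-0.0169,0.0026,0]
  spin: [0.05,0.1,0.15,0.2,0.25]
  claw: [1,1,1,1,1]

```text
t: 9.13
eef_pos: [0.5241, 0.3813, 0.0906]
orientation: [[-0.862, -0.508, -0.001], [-0.508, 0.862, -0.002], [0.002, -0.001, -1.0]]
force: [-2.2, -2.8, 2.1]
grip_width: 0.0003
```

```bash
python3 sc.py s9
```

```text
[0.5241 0.3813 0.0906] [-2.24785515 -2.80949809  2.12597813] 9.1333
```

View pics/s9.png

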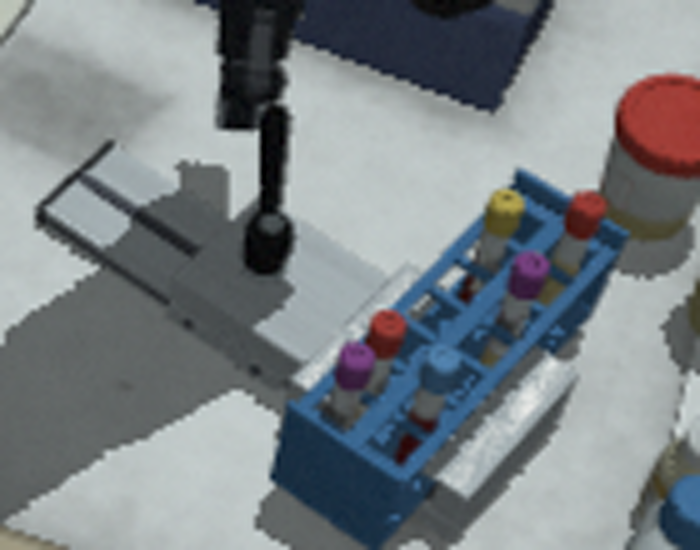

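Call:
drive_tool:
  slide:
    - [-0.0026,0.0007,0]
    - [-0.0053,0.0013,0]
    - [-0.0081,0.0018,0]
    - [-0.0107,0.0022,0]
  spin: [0.04,0.08,0.12,0.16]
  claw: [1,1,1,1]

```text
t: 9.52
eef_pos: [0.5323, 0.3886, 0.0906]
orientation: [[-0.931, -0.366, -0.001], [-0.366, 0.931, -0.002], [0.001, -0.001, -1.0]]
force: [-3.0, -3.2, 2.3]
grip_width: -0.0
```

Call:
drive_tool:
  slide:
    - [-0.0013,0.0004,0]
    - [-0.0026,0.0007,0]
    - [-0.004,0.001,0]
  spin: [0.02,0.04,0.06]
  claw: [1,1,1]

```text
t: 9.77
eef_pos: [0.5359, 0.3911, 0.0906]
orientation: [[-0.951, -0.309, -0.0], [-0.309, 0.951, -0.001], [0.001, -0.001, -1.0]]
force: [-1.7, -2.9, 1.8]
grip_width: 0.0001
```

Call:
drive_tool:
  slide:
    - [-0.0013,0.0004,0]
    - [-0.002,0.0006,0]
    - [-0.002,0.0006,0]
  spin: [0.02,0.03,0.03]
  claw: [1,1,1]

```text
t: 10.02
eef_pos: [0.5378, 0.393, 0.0907]
orientation: [[-0.96, -0.281, 0.0], [-0.281, 0.96, 0.0], [-0.0, 0.0, -1.0]]
force: [-1.5, -2.4, 0.5]
grip_width: 0.0001
```

Call:
drive_tool:
  slide:
    - [-0.0013,0.0001,0]
    - [-0.0026,0.0002,0]
    - [-0.0026,0.0002,0]
  spin: [0.02,0.04,0.04]
  claw: [1,1,1]

```text
t: 10.27
eef_pos: [0.5401, 0.3943, 0.0908]
orientation: [[-0.97, -0.242, 0.0], [-0.242, 0.97, 0.001], [-0.0, 0.001, -1.0]]
force: [-1.2, -2.4, 0.7]
grip_width: 0.0001
```

Call:
drive_tool:
  slide:
    - [-0.0013,0.0001,0]
    - [-0.0026,0.0002,0]
    - [-0.0026,0.0002,0]
  spin: [0.02,0.04,0.04]
  claw: [1,1,1]

```text
t: 10.52
eef_pos: [0.5423, 0.3954, 0.0909]
orientation: [[-0.979, -0.203, -0.0], [-0.203, 0.979, 0.001], [0.0, 0.001, -1.0]]
force: [-3.8, -0.8, 1.0]
grip_width: -0.0001
```

Call:
drive_tool:
  slide:
    - [-0.0013,0.0001,0]
    - [-0.002,0.0002,0]
    - [-0.002,0.0002,0]
  spin: [0.02,0.03,0.03]
  claw: [1,1,1]

```text
t: 10.77
eef_pos: [0.5439, 0.396, 0.0909]
orientation: [[-0.985, -0.174, -0.001], [-0.174, 0.985, 0.001], [0.0, 0.001, -1.0]]
force: [-4.1, -0.2, 0.4]
grip_width: 0.0
```

Call:
drive_tool:
  slide:
    - [-0.001,0,0]
    - [-0.001,0,0]
    - [-0.001,0,0]
  spin: [0.015,0.015,0.015]
  claw: [1,1,1]

```text
t: 11.02
eef_pos: [0.5447, 0.3964, 0.0909]
orientation: [[-0.987, -0.16, -0.001], [-0.16, 0.987, 0.001], [0.001, 0.001, -1.0]]
force: [-4.9, -0.4, 1.4]
grip_width: 0.0001
```

Call:
drive_tool:
  slide:
    - [-0.001,0,0]
    - [-0.001,0,0]
    - [-0.001,0,0]
  spin: [0.015,0.015,0.015]
  claw: [1,1,1]

```text
t: 11.27
eef_pos: [0.5454, 0.3967, 0.0909]
orientation: [[-0.989, -0.145, -0.001], [-0.145, 0.989, 0.001], [0.001, 0.002, -1.0]]
force: [-5.8, 0.9, 1.9]
grip_width: 0.0
```

Call:
drive_tool:
  slide:
    - [-0.001,0,0]
    - [-0.001,0,0]
    - [-0.001,0,0]
  spin: [0.015,0.015,0.015]
  claw: [1,1,1]

```text
t: 11.52
eef_pos: [0.5461, 0.3971, 0.0909]
orientation: [[-0.991, -0.131, -0.002], [-0.131, 0.991, 0.002], [0.001, 0.002, -1.0]]
force: [-5.1, 0.2, 1.7]
grip_width: -0.0003
```

Call:
drive_tool:
  slide:
    - [-0.001,0,0]
    - [-0.001,0,0]
    - [-0.001,0,0]
  spin: [0.015,0.015,0.015]
  claw: [1,1,1]

```text
t: 11.77
eef_pos: [0.5469, 0.3974, 0.0909]
orientation: [[-0.993, -0.116, -0.002], [-0.116, 0.993, 0.002], [0.002, 0.002, -1.0]]
force: [-6.4, 0.8, 2.2]
grip_width: -0.0002
```

Call:
drive_tool:
  slide:
    - [-0.001,0,0]
    - [-0.001,0,0]
    - [-0.001,0,0]
  spin: [0.015,0.015,0.015]
  claw: [1,1,1]

```text
t: 12.02
eef_pos: [0.5476, 0.3977, 0.0909]
orientation: [[-0.995, -0.101, -0.002], [-0.101, 0.995, 0.002], [0.002, 0.002, -1.0]]
force: [-7.0, 0.2, 2.5]
grip_width: -0.0004
```

Call:
drive_tool:
  slide:
    - [-0.0007,0,0]
    - [-0.0007,0,0]
    - [-0.0007,0,0]
  spin: [0.01,0.01,0.01]
  claw: [1,1,1]

```text
t: 12.27
eef_pos: [0.5481, 0.3979, 0.0909]
orientation: [[-0.996, -0.091, -0.003], [-0.091, 0.996, 0.002], [0.002, 0.002, -1.0]]
force: [-7.1, 0.7, 2.8]
grip_width: -0.0002
```

Call:
drive_tool:
  slide:
    - [-0.001,0,0]
    - [-0.001,0,0]
    - [-0.001,0,0]
  spin: [0.015,0.015,0.015]
  claw: [1,1,1]

```text
t: 12.52
eef_pos: [0.5488, 0.3982, 0.0909]
orientation: [[-0.997, -0.077, -0.003], [-0.077, 0.997, 0.002], [0.003, 0.003, -1.0]]
force: [-7.8, 0.7, 3.5]
grip_width: 0.0002
```

Call:
drive_tool:
  slide:
    - [0,0,0]
    - [0,0,0]
  spin: [0,0]
  claw: [1,1]

```text
t: 12.68
eef_pos: [0.5489, 0.3982, 0.091]
orientation: [[-0.997, -0.077, -0.003], [-0.077, 0.997, 0.002], [0.003, 0.003, -1.0]]
force: [-7.4, 1.7, 3.1]
grip_width: -0.0002
```

Call:
drive_tool:
  slide:
    - [-0.0005,0,0]
    - [-0.0005,0,0]
    - [-0.0005,0,0]
    - [-0.0005,0,0]
  spin: [0.005,0.005,0.005,0.005]
  claw: [1,1,1,1]

```text
t: 13.02
eef_pos: [0.5492, 0.3983, 0.0909]
orientation: [[-0.997, -0.072, -0.003], [-0.072, 0.997, 0.002], [0.003, 0.003, -1.0]]
force: [-8.4, 0.9, 3.6]
grip_width: -0.0001
```

Call:
drive_tool:
  slide:
    - [0,0,0]
    - [0,0,0]
    - [0,0,0]
    - [0,0,0]
  spin: [0,0,0,0]
  claw: [1,1,1,1]

```text
t: 13.35
eef_pos: [0.5492, 0.3984, 0.0909]
orientation: [[-0.997, -0.072, -0.003], [-0.072, 0.997, 0.002], [0.003, 0.003, -1.0]]
force: [-8.1, 1.0, 3.2]
grip_width: -0.0001
```

Call:
drive_tool:
  slide:
    - [0,0,0]
    - [0,0,0]
    - [0,0,0]
    - [0,0,0]
  spin: [0,0,0,0]
  claw: [1,1,1,1]

```text
t: 13.68
eef_pos: [0.5492, 0.3983, 0.0909]
orientation: [[-0.997, -0.072, -0.003], [-0.072, 0.997, 0.002], [0.003, 0.003, -1.0]]
force: [-8.0, 1.1, 2.7]
grip_width: 0.0002
```

Call:
drive_tool:
  slide:
    - [0,0,0]
    - [0,0,0]
    - [0,0,0]
    - [0,0,0]
  spin: [0,0,0,0]
  claw: [1,1,1,1]

```text
t: 14.02
eef_pos: [0.5492, 0.3984, 0.0909]
orientation: [[-0.997, -0.072, -0.003], [-0.072, 0.997, 0.002], [0.003, 0.003, -1.0]]
force: [-8.4, 1.0, 2.4]
grip_width: 0.0002
```

Call:
drive_tool:
  slide:
    - [0,0,0]
    - [0,0,0]
    - [0,0,0]
    - [0,0,0]
  spin: [0,0,0,0]
  claw: [1,1,1,1]

```text
t: 14.35
eef_pos: [0.5492, 0.3983, 0.0909]
orientation: [[-0.997, -0.072, -0.003], [-0.072, 0.997, 0.002], [0.003, 0.003, -1.0]]
force: [-8.0, 1.8, 3.4]
grip_width: -0.0
```

```bash
python3 sc.py s10
```

```text
[0.5492 0.3983 0.0909] [-8.03637823  1.78268199  3.36951775] 14.35
```

View pics/s10.png

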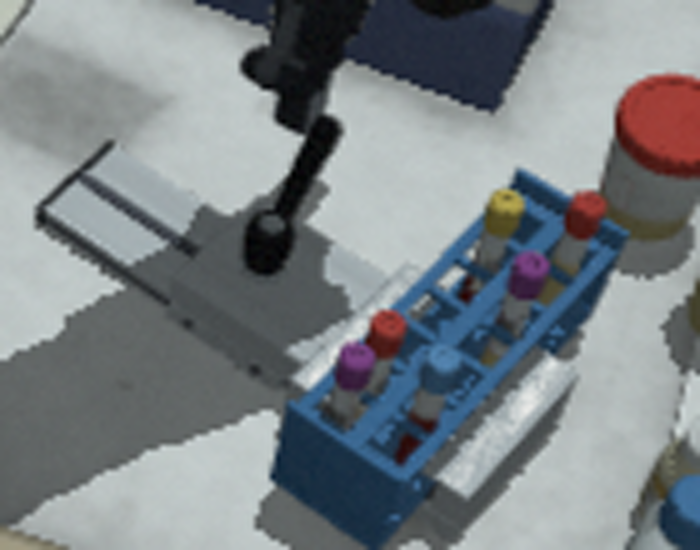

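Call:
drive_tool:
  slide:
    - [0.002,0,0]
    - [0.005,0,0]
    - [0.01,0,0]
    - [0.018,0,0]
    - [0.03,0,0]
  spin: [0,0,0,0,0]
  claw: [1,1,1,1,1]

```text
t: 14.82
eef_pos: [0.5233, 0.3935, 0.091]
orientation: [[-0.998, -0.068, 0.003], [-0.068, 0.998, 0.0], [-0.003, 0.0, -1.0]]
force: [0.4, -0.3, 0.4]
grip_width: -0.0002
```

Call:
drive_tool:
  slide:
    - [0.02,0,-0.03]
    - [0.04,0,-0.06]
    - [0.07,0,-0.09]
    - [0.1,0,-0.12]
    - [0.14,0,-0.14]
  spin: [0,0,0,0,0]
  claw: [1,1,1,1,1]

```text
t: 15.23
eef_pos: [0.3874, 0.385, 0.2315]
orientation: [[-0.998, -0.067, 0.005], [-0.067, 0.998, 0.004], [-0.006, 0.004, -1.0]]
force: [0.5, 1.5, 0.3]
grip_width: -0.0002
```

Call:
drive_tool:
  slide:
    - [0.02,-0.01,0]
    - [0.04,-0.02,0]
    - [0.05,-0.03,0]
    - [0.05,-0.03,0]
  spin: [0,0,0,0]
  claw: [1,1,1,1]

```text
t: 15.57
eef_pos: [0.3362, 0.3485, 0.2292]
orientation: [[-0.997, -0.071, -0.0], [-0.071, 0.997, -0.003], [0.0, -0.003, -1.0]]
force: [0.2, 0.2, 0.4]
grip_width: 0.0001
```

```bash
python3 sc.py s11; python3 - <<'E'
from h import *
im=snapshot("top");cv2.imwrite("pics/top11f.png",im)
cv2.imwrite("pics/top11.png",cv2.resize(im[80:240,120:260],None,fx=3.7,fy=3.7,interpolation=cv2.INTER_CUBIC))
E
```

```text
[0.3362 0.3485 0.2292] [0.18097871 0.24186245 0.44522737] 15.5667
```

View pics/s11.png

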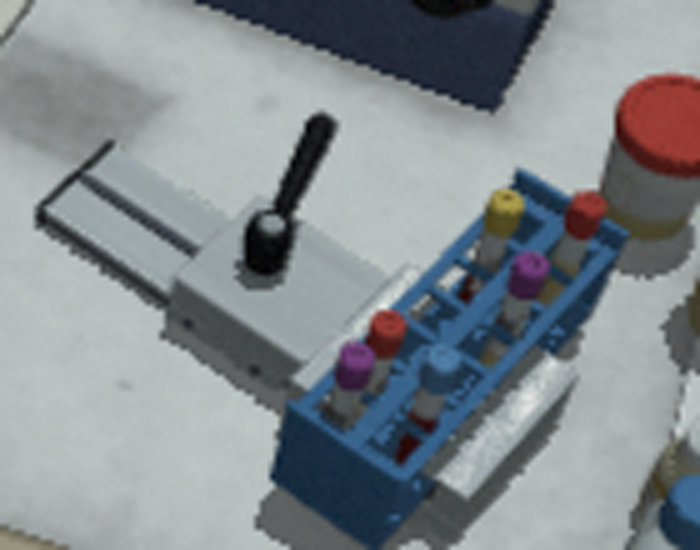

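View pics/top11.png

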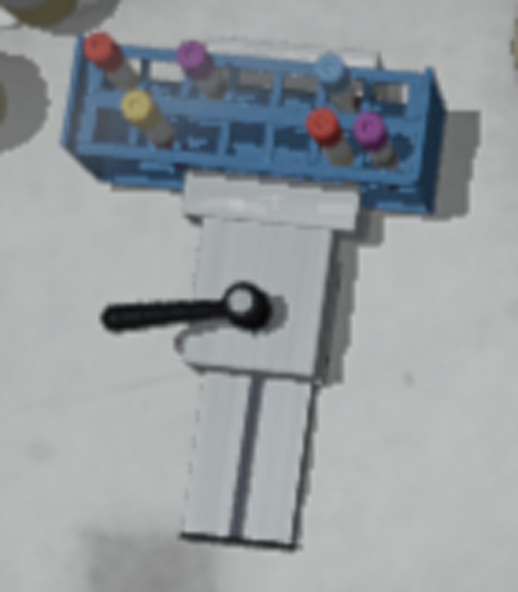

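View pics/top11f.png

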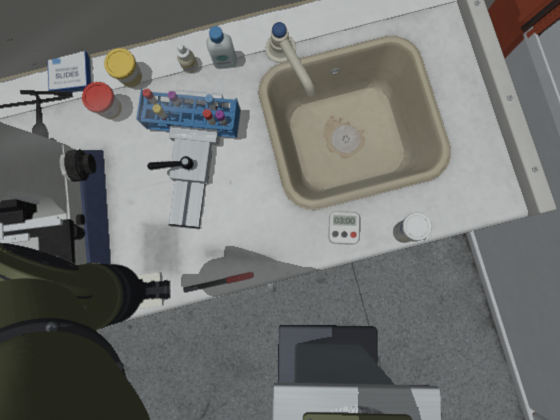

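```bash
python3 -c "
from cell import arm
print(arm.hand_in())"
```

```text
the job is handed in; nothing more can be done
None
```

The rack is home against the fixed stop, the clamp is locked, and I handed the job in at about 15.7 s.

- **Jaw and rack:** I pushed the jaw with closed fingertips on its rear face, on the right side. The rack slid at about 3 N and stopped dead at the fixed stop; I ended the push at about 6.5 N. Positions measured from the pictures agree with "home" only to about 5 mm, so the sudden stop is the firmer evidence.
- **Lever:** I turned it clockwise by its rounded end. It took about 3 N while free and bit at roughly 0.6 rad.
- **Check load:** I held 8.0–8.4 N, level and square to the arm, for about 1.5 s. The measured position of the fingertips pressing on the lever's end moved by no more than 0.1 mm. An upward force of 2.4–3.6 N also showed on the tool.
- **After letting go:** The last pictures show the lever sprung back slightly and staying there, with the jaw and rack unmoved. The timer, strip tube and pen look to be where they were. The arm is clear, with forces on the tool near zero.

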